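Pack the vet's house-call tray and lock it

TASK

Pack the house-call tray: lay the otoscope and the reflex hammer side by side, both flat on the floor of the wide bay, and stand the lidded sample jar upright in the narrow bay, setting it down rather than dropping it. When all three are in, slide the black transport lock on the tray's front ledge fully home to its end stop, on the narrow bay's side. Leave the mouse, the carton and the pump bottle where they are.

Things in the scene. Friction and masses are not known exactly. Their poses are not given: they have to be found in the camera images.
- tray: Open aluminium tray with two bays, fixed, 218 (x) by 247 (y) mm, walls 4 mm thick, rim 42 mm and floor 6 mm above the counter. Origin: centre of its underside; z up, x away from the front ledge, y towards the narrow bay. A rim-high wall at y = 32.5 mm parts the bays. Grey ledge with the lock at x -184..-109 mm, 8 mm high. Black carrying loops stand out 18 mm from both side walls.
- wide_bay (a point): Centre of the wide bay's floor (inside 210 by 150 mm, 36 mm deep; tray x -105..105, y -119.5..30.5 mm). Axes as the tray.
- narrow_bay (a point): Centre of the narrow bay's floor (inside 210 by 85 mm, 36 mm deep; tray x -105..105, y 34.5..119.5 mm). Axes as the tray.
- lock (a joint): Transport lock slide, metres: 0 = fully unlocked, 0.09 = home at its end stop; grows as the grip slides along the tray's +y, towards the narrow bay's side. It moves with about 2 N and stays where it is left.
- lock_top (a point): Centre of the top face of the lock's black grip, a block 28 (tray x) by 20 (tray y) by 40 mm high, its top about 62 mm above the counter, on a low steel track 14 mm high on the ledge. Its +x side is 28 mm clear of the tray's front wall. Axes as the tray; the point moves with the grip.
- otoscope: Loose otoscope lying on its side, 151 mm long along its x, about 160 g. Black handle 26 mm wide (y), 24 mm high (z), from x = -80 to 35 mm; round black head 38 mm across, 24 mm high, centred at x = 52 mm; a small grey cone stands out sideways from the head to y = 45 mm. Origin: on the underside, below the grip point; z up.
- otoscope_grip (a point): Grip point on the otoscope's handle, near its balance point: the handle's centre line, 12 mm above the underside. Axes as the otoscope.
- hammer: Loose reflex hammer lying flat, 181 mm long along its x, about 110 g. Black handle 16 mm wide (y), 22 mm high (z), from x = -90 to 10 mm; steel shaft 10 mm thick; black rubber head, a roll of 22 mm diameter, 50 mm long along y, centred at x = 80 mm. Origin: on the underside, 90 mm from the handle's end; z up.
- hammer_grip (a point): Grip point on the hammer's handle: x = -20 mm from its origin, on the centre line, 11 mm above the underside. Axes as the hammer.
- jar: Loose upright amber glass sample jar with a white lid of the same width, 60 mm diameter, 70 mm high, about 200 g. Origin: centre of its underside; z up.
- mouse: Bystander: black computer mouse, 100 by 58 by 33 mm, origin at the centre of its underside. Leave alone.
- carton: Bystander: upright white carton with a grey band, 45 by 75 mm, 100 mm high, origin at the centre of its underside. Leave alone.
- pump: Bystander: white pump bottle, 64 mm diameter, 181 mm high, origin at the centre of its underside. Leave alone.
Things that resemble listed ones, but are neither listed nor needed, are in the scene too. Leave any blue or yellow look-alike of the otoscope alone. What is shaped like the hammer but blue is not meant.

How it is judged:
By the outcome, as a careful person would: the job done as asked, in the order asked, and still so for the second after the job is handed in, with the robot touching nothing.
It also fails if it takes over 72 s, if anything falls off the work surface, if the arm or the gripper's body presses on something with over 40 N, if the wrist force passes 120 N, or if a joint passes its speed limit or range.

ROBOT

A 6-joint arm with a two-finger parallel gripper is mounted at the origin on the work surface. World frame = base frame: x ahead of the robot, y to its left, z up, the work surface at z = 0. Lengths are in m, angles in rad, forces in N, time in s.
With the tool pointing down it reaches from about 0.3 to 0.85 m from the base axis. Payload 4.2 kg.
Tool frame: the origin (TCP) lies at the very end of the fingers, on their centre line; the grasp point (between the pads) lies 19 mm behind it; y points along the fingers, z is the direction in which the jaws open and shut, and the axes are right-handed (so a half turn about y gives the same grasp; the last joint's range is limited). The gripper opens to 91 mm and grips with 3 to 60 N. Pads are 32 mm wide; open, the fingers measure 118 mm over their backs; the gripper's body (76 mm by 178 mm) begins 60 mm behind the grasp point.
Start: joints at [-1.212, 0.32, 1.565, -0, 1.257, -0.02], TCP at [0.213, -0.534, 0.214] pointing down, gripper open.
Joint ranges: [-3.11, 3.11], [-0.84, 2.01], [0.21, 2.61], [-1.34, 4.49], [0.05, 2.63], [-2.56, 2.56]. Speed limits (rad/s): [2.57, 2.57, 3.14, 3.14, 3.14, 3.14].

INTERFACE

Orientations are given as a unit quaternion [x, y, z, w].
In Python, from cell import arm gives the robot as it stands. The module is installed in compiled form; this text tells all that it offers.
- The arm moves only by the tool send_rows, never from a script. Its arguments are lists of equal length, an entry for each row: "angular": the turn, a rotation vector about the world's x, y, z in rad, a list of three; "linear": the shift along the world's x, y, z in m, a list of three; "gripper": the closure, from 0 (fully open) to 1 (shut). A call has 1 to 8 rows; each row is the pose to reach, as a shift and turn from the pose commanded when the call began; what a row does not reach only later rows make up. A row lasts 1/12 s, in which the tool goes at most 41.7 mm and 7.16 degrees, less where a joint would pass 70% of its speed; a pose out of reach is approached as far as the arm can. A call with a gripper value outside its range is refused whole. The fingers move at their own pace and stop on an object; "squeeze" is the grip in N (left out, the last holds). Time passes only in rows, so rows that repeat a pose let the fingers close. It gives the time, the measured TCP pose, the force and the opening at its end, in the units of the state.
- arm.sense(): the state, without advancing time (a new reading comes with each control period).
- arm.camera(name): name is "scene" or "top"; returns the picture (400x640x3 uint8, red, green, blue); there is no depth.
- arm.camera_info(name): a dict with "K" (3x3 intrinsics, pixels), "position" and "attitude" of the camera in the world. Camera axes: x right, y down, z forward; pixel columns grow to the right and rows downward; lengths in m; the calibration is good to about 2 mm. A picture is of the moment at which its call begins. camera_info takes no time and is no camera call.
- arm.finish_job(): hands the job in, once; it reports no verdict.
The state is a dict: "time": time; "q": joint angles; "joint_vel": joint speeds; "effort": joint torques, N m; "tcp_pos": TCP position; "tool_rot": TCP orientation; "wrist_force": force on the tool from outside, world axes, zero at the start; "moment": the same for the moment, N m; "opening": finger opening in m.
Only numpy, scipy, OpenCV 4.12 (cv2) and the standard library are available. Lean on these libraries where they do the work, as an engineer would, in place of code of your own. Each camera call takes 0.05 s, during which the arm holds its last target. There are 200 camera calls.

## Working session

There is one attempt and no reset: what is moved stays moved. The work goes in short steps, Python scripts to look and compute and a tool call to move; the robot and the scene stay as the last step left them, time stands still between calls to the robot, and variables do not carry over. Pictures are saved under pics/ and viewed, about 8 in all and at most 12, crops included, and the job is handed in when it is done.

Besides the shell and the picture viewer there is one more tool, called in YAML: its name, and indented under it one key for each argument. send_rows: Moves the arm, as the interface text tells. Its arguments: {"type":"object","properties":{"angular":{"type":"array","items":{"type":"array","items":{"type":"number"}}},"linear":{"type":"array","items":{"type":"array","items":{"type":"number"}}},"gripper":{"type":"array","items":{"type":"number"}},"squeeze":{"type":"number"}},"required":["angular","linear","gripper"]}

```bash
mkdir -p pics; ls; python3 - <<'E'
from cell import arm
import cv2
for n in("top","scene"):
    i=arm.camera_info(n);print(n,i)
    cv2.imwrite(f"pics/{n}0.png",arm.camera(n)[:,:,::-1])
print(arm.sense())
E
```

```text
pics
top {'K': array([[390.96565968,   0.        , 324.6924725 ],
       [  0.        , 390.96565968, 198.40027933],
       [  0.        ,   0.        ,   1.        ]]), 'position': array([ 0.36764861, -0.14033221,  1.09092712]), 'attitude': array([-0.70481324,  0.70772819, -0.02306214,  0.04274617])}
scene {'K': array([[363.58827947,   0.        , 322.79741467],
       [  0.        , 363.58827947, 192.1793533 ],
       [  0.        ,   0.        ,   1.        ]]), 'position': array([1.05688202, 0.2200434 , 0.68638821]), 'attitude': array([ 0.46236281,  0.78547381, -0.358858  , -0.20117769])}
{'time': 0.1, 'q': array([-1.21198792e+00,  3.20245185e-01,  1.56552731e+00, -5.19992930e-06,
        1.25736493e+00, -1.99838845e-02]), 'joint_vel': array([ 1.85048122e-03, -1.78796162e-03, -2.56695286e-03,  1.39641193e-03,
       -1.44233765e-05,  6.01130169e-04]), 'effort': array([-2.06644227e-04, -4.13331664e+01, -2.32510006e+01,  7.28645339e-02,
        4.21842153e-02, -4.40772283e-05]), 'tcp_pos': array([ 0.21249207, -0.53383649,  0.21320599]), 'tool_rot': array([-0.1332184 ,  0.6950001 , -0.69392401,  0.13303079]), 'wrist_force': array([-0.02958343,  0.42679706, -0.34846245]), 'moment': array([ 0.03946937, -0.01185285, -0.03729213]), 'opening': 0.09112707268375744}
```

View pics/top0.png

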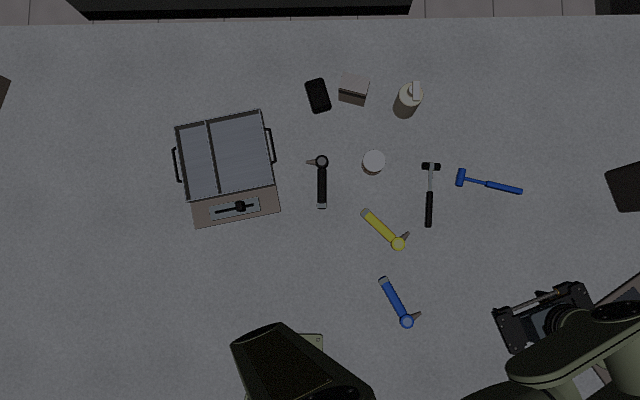

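View pics/scene0.png

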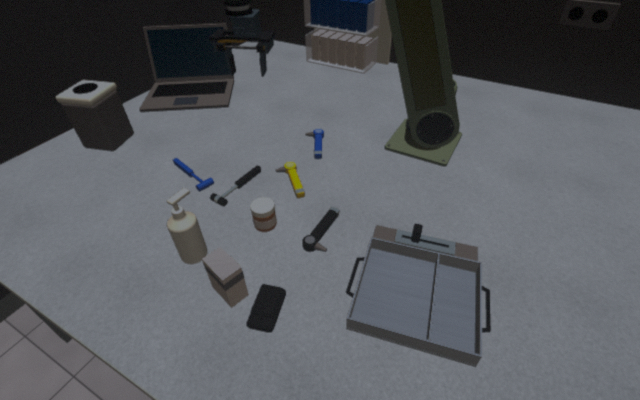

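The top view shows the tray at left (about 175-280, 110-228). The black otoscope runs from (321,207) to a head at (321,161), the jar is at (374,161), and the black hammer runs from (429,226) to (431,167). The blue and yellow look-alikes lie apart. I'll enlarge two crops for exact pixels.

```bash
python3 - <<'E'
import cv2
a=cv2.imread("pics/top0.png")
c=lambda x0,x1,y0,y1,s:cv2.convertScaleAbs(cv2.resize(a[y0:y1,x0:x1],None,fx=s,fy=s,interpolation=cv2.INTER_CUBIC),alpha=1.6)
cv2.imwrite("pics/c1.png",c(165,295,100,235,4.4) if 0 else c(165,295,100,235,4))
cv2.imwrite("pics/c2.png",c(295,450,140,240,5))
E
```

```text
(no output)
```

View pics/c1.png

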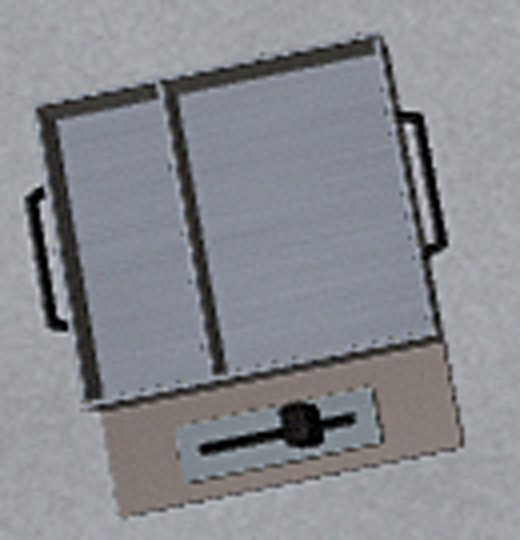

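View pics/c2.png

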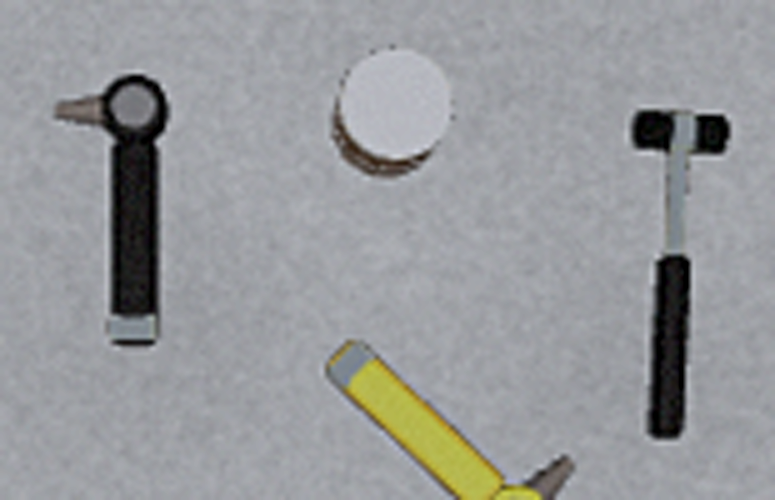

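c1 (4x, offset 165,100) gives rim corners (38,107), (381,37), (440,338), (88,407), with the grip at about (302,424). c2 (5x, offset 295,140) gives:
- otoscope: butt (133,343), head (135,108), cone to the left
- jar lid: (395,103)
- hammer: butt (665,437), head (682,131)

```bash
cat >h.py <<'E'
from cell import arm
import numpy as np
from scipy.spatial.transform import Rotation as R
def ray(n,uv,z):
    i=arm.camera_info(n);r=R.from_quat(i["attitude"]).as_matrix()
    d=r@np.linalg.solve(i["K"],[uv[0],uv[1],1]);p=i["position"]
    return p+d*(z-p[2])/d[2]
def proj(n,P):
    i=arm.camera_info(n);r=R.from_quat(i["attitude"]).as_matrix()
    c=i["K"]@(r.T@(np.asarray(P)-i["position"]));return c[:2]/c[2]
E
python3 - <<'E'
from h import *
np.set_printoptions(precision=4,suppress=True)
A=lambda u,v:(165+u/4,100+v/4); B=lambda u,v:(295+u/5,140+v/5)
C=[ray("top",A(*p),.042)[:2] for p in[(38,107),(381,37),(440,338),(88,407)]]
fl,fr,nr,nl=C
for c in C:print(c)
print("sizes",[np.linalg.norm(a-b) for a,b in((fl,fr),(fr,nr),(nr,nl),(nl,fl))],"centre",sum(C)/4)
a=lambda v:np.degrees(np.arctan2(v[1],v[0]))
print("yaw",a(fl-nl),a(fr-nr),a(fl-fr)-90,a(nl-nr)-90)
for n,p,z in[("lock",A(300,422),.05),("slot0",A(355,417),.022),("slot1",A(200,449),.022),("obutt",B(133,343),.012),("ohead",B(135,108),.022),("ohead2",B(135,108),.012),("cone",B(55,110),.012),("jar",B(395,103),.07),("hbutt",B(665,437),.011),("hhead",B(682,131),.011)]:
    print(n,ray("top",p,z))
for n in("top",):pass
s=arm.sense();m=R.from_quat(s["tool_rot"]).as_matrix();print(m)
E
```

```text
[0.6675 0.3049]
[0.7144 0.0665]
[0.5043 0.0236]
[0.4586 0.2635]
sizes [np.float64(0.24295659058895003), np.float64(0.21445500457029723), np.float64(0.24424277655662494), np.float64(0.21298131415993143)] centre [0.5862 0.1646]
yaw 11.191111508646312 11.53320478557135 11.138816100947054 10.794278834400288
lock [0.447  0.1162 0.05  ]
slot0 [0.4524 0.0851 0.022 ]
slot1 [0.4308 0.1923 0.022 ]
obutt [ 0.4402 -0.1018  0.012 ]
ohead [ 0.57   -0.1035  0.022 ]
ohead2 [ 0.5719 -0.1032  0.012 ]
cone [ 0.5712 -0.0583  0.012 ]
jar [ 0.5625 -0.2424  0.07  ]
hbutt [ 0.3873 -0.3929  0.011 ]
hhead [ 0.5567 -0.4069  0.011 ]
[[-0.9291 -0.0005  0.3698]
 [-0.3698  0.0014 -0.9291]
 [-0.     -1.     -0.0015]]
```

send_rows:
  angular:
    - [0, 0, -0.115]
    - [0, 0, -0.23]
    - [0, 0, -0.346]
    - [0, 0, -0.461]
    - [0, 0, -0.461]
    - [0, 0, -0.461]
    - [0, 0, -0.461]
    - [0, 0, -0.461]
  linear:
    - [0.02, 0.012, 0]
    - [0.05, 0.028, -0.02]
    - [0.08, 0.045, -0.04]
    - [0.12, 0.066, -0.06]
    - [0.155, 0.086, -0.08]
    - [0.19, 0.105, -0.1]
    - [0.225, 0.124, -0.113]
    - [0.2445, 0.135, -0.113]
  gripper: [0.5, 0.5, 0.5, 0.5, 0.5, 0.5, 0.5, 0.5]
  squeeze: 25

```text
time: 0.77
tcp_pos: [0.4575, -0.3967, 0.098]
tool_rot: [0.028, 0.708, -0.705, -0.03]
wrist_force: [-1.1, -0.3, -0.5]
opening: 0.0453
```

send_rows:
  angular:
    - [0, 0, 0]
    - [0, 0, 0]
    - [0, 0, 0]
    - [0, 0, 0]
    - [0, 0, 0]
    - [0, 0, 0]
    - [0, 0, 0]
    - [0, 0, 0]
  linear:
    - [0, -0.001, -0.025]
    - [0, -0.002, -0.05]
    - [0, -0.002, -0.07]
    - [0, -0.002, -0.085]
    - [0, -0.002, -0.094]
    - [0, -0.002, -0.094]
    - [0, -0.002, -0.094]
    - [0, -0.002, -0.094]
  gripper: [0.5, 0.5, 0.5, 0.5, 0.5, 0.5, 1, 1]

```text
time: 1.43
tcp_pos: [0.4577, -0.4019, 0.0079]
tool_rot: [-0.03, -0.706, 0.707, 0.029]
wrist_force: [0.4, 0.0, -0.0]
opening: 0.0352
```

send_rows:
  angular:
    - [0, 0, 0]
    - [0, 0, 0]
    - [0, 0, 0]
    - [0, 0, 0]
    - [0, 0, 0]
    - [0, 0, 0]
  linear:
    - [0, 0, 0]
    - [0, 0, 0]
    - [0, 0, 0]
    - [0, 0, 0]
    - [0, 0, 0]
    - [0, 0, 0]
  gripper: [1, 1, 1, 1, 1, 1]

```text
time: 1.93
tcp_pos: [0.4575, -0.4015, 0.0079]
tool_rot: [-0.029, -0.706, 0.707, 0.029]
wrist_force: [0.2, 0.9, 5.0]
opening: 0.0161
```

send_rows:
  angular:
    - [0, 0, 0]
    - [0, 0, 0]
    - [0, 0, 0]
    - [0, 0, 0]
    - [0, 0, 0]
    - [0, 0, 0]
    - [0, 0, 0]
    - [0, 0, 0]
  linear:
    - [0, 0, 0]
    - [0, 0, 0]
    - [0, 0, -0.002]
    - [0, 0, -0.005]
    - [0, 0, -0.005]
    - [0, 0, -0.005]
    - [0, 0, -0.005]
    - [0, 0, -0.005]
  gripper: [0.7, 0.7, 0.7, 0.7, 1, 1, 1, 1]
  squeeze: 35

```text
time: 2.6
tcp_pos: [0.457, -0.4011, 0.0017]
tool_rot: [0.029, 0.707, -0.706, -0.029]
wrist_force: [0.6, -0.0, -1.1]
opening: 0.0157
```

send_rows:
  angular:
    - [0, 0, 0]
    - [0, 0, 0]
    - [0, 0, 0]
    - [0, 0, 0]
    - [0, 0, 0]
    - [0, 0, 0]
    - [0, 0, 0]
    - [0, 0, 0]
  linear:
    - [0, 0, 0]
    - [0, 0, 0]
    - [0, 0, 0.01]
    - [0, 0, 0.025]
    - [0, 0, 0.05]
    - [0, 0, 0.075]
    - [0, 0, 0.095]
    - [0, 0, 0.1]
  gripper: [1, 1, 1, 1, 1, 1, 1, 1]

```text
time: 3.27
tcp_pos: [0.4589, -0.4029, 0.1066]
tool_rot: [-0.031, -0.705, 0.708, 0.027]
wrist_force: [0.7, -0.6, -0.8]
opening: 0.0154
```

```bash
python3 - <<'E'
from h import *
import cv2
a=arm.camera("scene")[:,:,::-1]
cv2.imwrite("pics/s1.png",cv2.convertScaleAbs(cv2.resize(a[60:300,100:420],None,fx=2,fy=2),alpha=1.6))
s=arm.sense();print(s["tcp_pos"],s["opening"],s["wrist_force"],s["moment"],R.from_quat(s["tool_rot"]).as_matrix())
E
```

```text
[ 0.45856978 -0.40253741  0.10563827] 0.01570406049633662 [ 0.18463158 -0.38122571 -0.98254452] [ 0.02982851  0.01602182 -0.00721892] [[-0.99661173  0.00491173 -0.0821032 ]
 [ 0.08208098 -0.00456543 -0.99661521]
 [-0.00526994 -0.99997752  0.0041468 ]]
```

View pics/s1.png

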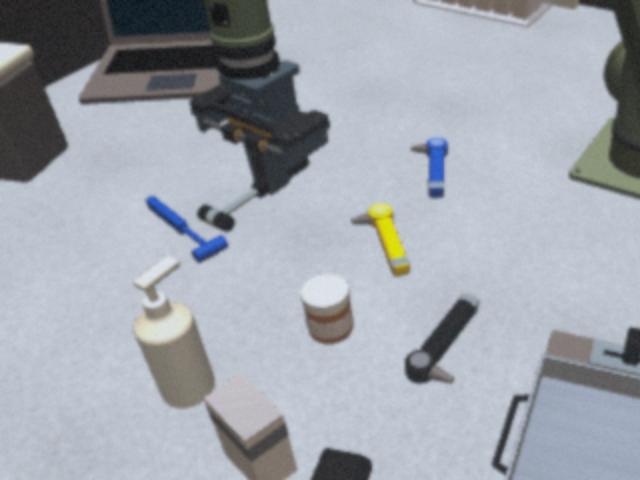

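The hammer is held with its head at about (207,168) in the full picture, and the other items haven't moved. I'll check that it's level by projection.

```bash
python3 - <<'E'
from h import *
for z in(.09,.105,.115,.125): print(z,proj("scene",(.558,-.4107,z)))
E
```

```text
0.09 [210.75580546 176.28939948]
0.105 [209.48955588 171.80034807]
0.115 [208.63052906 168.75496457]
0.125 [207.75931881 165.66638895]
```

send_rows:
  angular:
    - [0, 0, 0]
    - [0, 0, 0.04]
    - [0, 0, 0.08]
    - [0, 0, 0.12]
    - [0, 0, 0.16]
    - [0, 0, 0.2]
    - [0, 0, 0.24]
    - [0, 0, 0.2775]
  linear:
    - [0.002, 0.008, 0.01]
    - [0.008, 0.03, 0.02]
    - [0.016, 0.06, 0.03]
    - [0.024, 0.095, 0.04]
    - [0.034, 0.13, 0.04]
    - [0.043, 0.165, 0.04]
    - [0.052, 0.2, 0.04]
    - [0.062, 0.235, 0.04]
  gripper: [1, 1, 1, 1, 1, 1, 1, 1]

```text
time: 3.98
tcp_pos: [0.518, -0.1637, 0.1409]
tool_rot: [-0.071, 0.704, -0.703, 0.069]
wrist_force: [1.4, -0.4, -1.1]
opening: 0.0158
```

send_rows:
  angular:
    - [0, 0, 0]
    - [0, 0, 0]
    - [0, 0, 0]
    - [0, 0, 0]
    - [0, 0, 0]
    - [0, 0, 0]
    - [0, 0, 0]
    - [0, 0, 0]
  linear:
    - [0.009, 0.035, 0]
    - [0.018, 0.07, 0]
    - [0.027, 0.105, 0]
    - [0.036, 0.14, 0]
    - [0.045, 0.175, 0]
    - [0.054, 0.21, 0]
    - [0.06, 0.235, 0]
    - [0.062, 0.244, 0]
  gripper: [1, 1, 1, 1, 1, 1, 1, 1]

```text
time: 4.65
tcp_pos: [0.5806, 0.0818, 0.1407]
tool_rot: [-0.071, 0.704, -0.703, 0.069]
wrist_force: [1.0, -1.4, -0.8]
opening: 0.0158
```

send_rows:
  angular:
    - [0, 0, 0]
    - [0, 0, 0]
    - [0, 0, 0]
    - [0, 0, 0]
  linear:
    - [0, 0, -0.02]
    - [0, 0, -0.04]
    - [0, 0, -0.055]
    - [0, 0, -0.055]
  gripper: [1, 1, 1, 1]

```text
time: 4.98
tcp_pos: [0.5774, 0.0773, 0.0829]
tool_rot: [0.072, -0.704, 0.704, -0.066]
wrist_force: [-0.1, -0.8, -1.8]
opening: 0.0157
```

```bash
python3 - <<'E'
from h import *
import cv2
a=arm.camera("scene")[:,:,::-1]
cv2.imwrite("pics/s2.png",cv2.convertScaleAbs(cv2.resize(a[170:370,300:520],None,fx=3,fy=3),alpha=1.6))
s=arm.sense();print(s["time"],s["tcp_pos"],s["opening"],s["wrist_force"],R.from_quat(s["tool_rot"]).as_matrix()[:,2])
E
```

```text
5.0333 [0.57882145 0.07730724 0.08474442] 0.015597325681418483 [ 0.58584678  1.15150365 -1.895343  ] [ 1.93877675e-01 -9.81025675e-01 -2.69435380e-04]
```

View pics/s2.png

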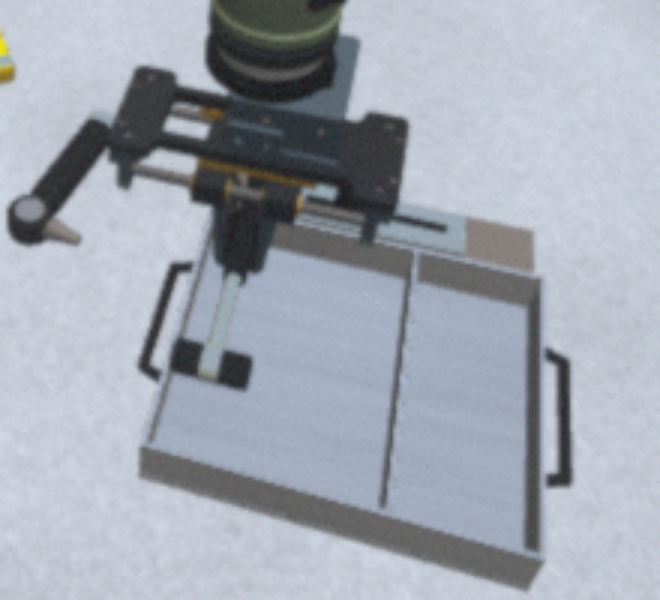

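The hammer hangs level over the wide bay, with its head at crop (210,365), clear of the side wall, and the tray is aligned with the gripper. Next I'll lower it.

send_rows:
  angular:
    - [0, 0, 0]
    - [0, 0, 0]
    - [0, 0, 0]
    - [0, 0, 0]
    - [0, 0, 0]
    - [0, 0, 0]
    - [0, 0, 0]
    - [0, 0, 0]
  linear:
    - [0.003, 0, -0.02]
    - [0.003, 0, -0.038]
    - [0.003, 0, -0.054]
    - [0.003, 0, -0.064]
    - [0.003, 0, -0.07]
    - [0.003, 0, -0.074]
    - [0.003, 0, -0.076]
    - [0.003, 0, -0.076]
  gripper: [1, 1, 1, 1, 1, 1, 1, 1]

```text
time: 5.7
tcp_pos: [0.5845, 0.0777, 0.0113]
tool_rot: [0.069, -0.704, 0.704, -0.069]
wrist_force: [0.4, -0.5, -0.3]
opening: 0.0157
```

send_rows:
  angular:
    - [0, 0, 0]
    - [0, 0, 0]
    - [0, 0, 0]
  linear:
    - [0, 0, -0.001]
    - [0, 0, -0.002]
    - [0, 0, -0.002]
  gripper: [1, 1, 1]

```text
time: 5.95
tcp_pos: [0.5844, 0.0778, 0.0093]
tool_rot: [0.069, -0.704, 0.704, -0.069]
wrist_force: [0.5, 0.3, -1.7]
opening: 0.0157
```

send_rows:
  angular:
    - [0, 0, 0]
    - [0, 0, 0]
    - [0, 0, 0]
  linear:
    - [0, 0, -0.001]
    - [0, 0, -0.002]
    - [0, 0, -0.002]
  gripper: [1, 1, 1]

```text
time: 6.2
tcp_pos: [0.5844, 0.0778, 0.0074]
tool_rot: [0.069, -0.704, 0.704, -0.069]
wrist_force: [-0.6, -0.1, 1.6]
opening: 0.0158
```

send_rows:
  angular:
    - [0, 0, 0]
    - [0, 0, 0]
    - [0, 0, 0]
    - [0, 0, 0]
    - [0, 0, 0]
    - [0, 0, 0]
    - [0, 0, 0]
    - [0, 0, 0]
  linear:
    - [0, 0, 0]
    - [0, 0, 0]
    - [0, 0, 0]
    - [0, 0, 0.01]
    - [0, 0, 0.03]
    - [0, 0, 0.06]
    - [0, 0, 0.09]
    - [0, 0, 0.11]
  gripper: [0.6, 0.6, 0.6, 0.6, 0.6, 0.6, 0.6, 0.6]

```text
time: 6.87
tcp_pos: [0.5853, 0.0779, 0.1205]
tool_rot: [0.068, -0.704, 0.704, -0.07]
wrist_force: [0.1, 0.5, 0.2]
opening: 0.0363
```

send_rows:
  angular:
    - [0, 0, -0.05]
    - [0, 0, -0.1]
    - [0, 0, -0.15]
    - [0, 0, -0.208]
    - [0, 0, -0.208]
    - [0, 0, -0.208]
    - [0, 0, -0.208]
    - [0, 0, -0.208]
  linear:
    - [-0.01, -0.03, 0]
    - [-0.022, -0.06, 0]
    - [-0.033, -0.09, 0]
    - [-0.044, -0.12, 0]
    - [-0.055, -0.15, 0]
    - [-0.062, -0.17, 0]
    - [-0.0644, -0.181, 0]
    - [-0.0644, -0.181, 0]
  gripper: [0.4, 0.4, 0.4, 0.4, 0.4, 0.4, 0.4, 0.4]

```text
time: 7.53
tcp_pos: [0.5196, -0.105, 0.1177]
tool_rot: [-0.006, -0.707, 0.707, 0.005]
wrist_force: [0.6, 0.6, -0.4]
opening: 0.0546
```

```bash
python3 - <<'E'
from h import *
import cv2
a=arm.camera("scene")[:,:,::-1]
cv2.imwrite("pics/s3.png",cv2.convertScaleAbs(cv2.resize(a[170:370,260:500],None,fx=3,fy=3),alpha=1.6))
s=arm.sense();print(s["time"],s["tcp_pos"],s["opening"],s["wrist_force"],R.from_quat(s["tool_rot"]).as_matrix()[:,2])
E
```

```text
7.5833 [ 0.52005517 -0.10368805  0.11752771] 0.054474037220584234 [0.44000826 0.44387553 0.52814688] [-1.47151041e-02 -9.99891705e-01 -2.09933869e-04]
```

View pics/s3.png

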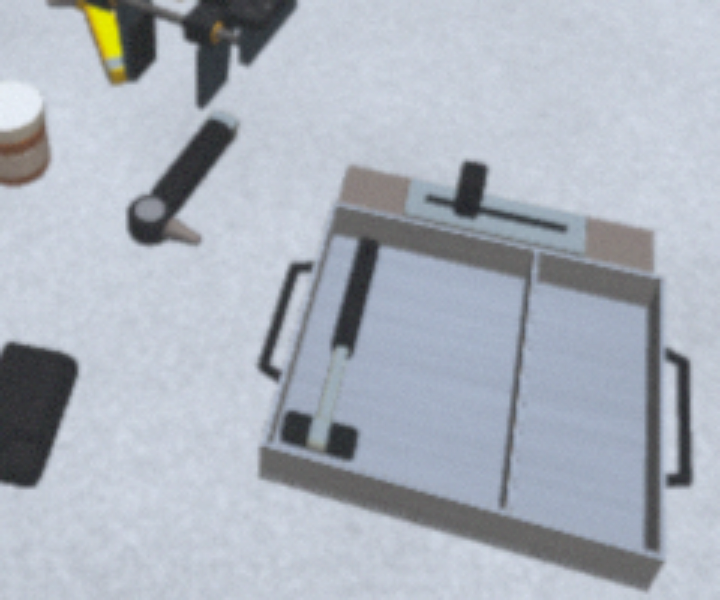

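The hammer lies flat along the wide bay's outer side, with its head at about (320,435). The otoscope is untouched at (150,212). I'll pick it next.

send_rows:
  angular:
    - [0, 0, 0]
    - [0, 0, 0]
    - [0, 0, 0]
    - [0, 0, 0]
    - [0, 0, 0]
    - [0, 0, 0]
    - [0, 0, 0]
    - [0, 0, 0]
  linear:
    - [0, 0, -0.03]
    - [0, 0, -0.06]
    - [0, 0, -0.085]
    - [0, 0, -0.1]
    - [0, 0, -0.11]
    - [0, 0, -0.114]
    - [0, 0, -0.114]
    - [0, 0, -0.114]
  gripper: [0.4, 0.4, 0.4, 0.4, 0.4, 0.4, 0.4, 1]

```text
time: 8.25
tcp_pos: [0.5207, -0.1029, 0.0037]
tool_rot: [-0.005, -0.707, 0.707, 0.004]
wrist_force: [-0.6, -0.5, -0.1]
opening: 0.0507
```

send_rows:
  angular:
    - [0, 0, 0]
    - [0, 0, 0]
    - [0, 0, 0]
    - [0, 0, 0]
    - [0, 0, 0]
    - [0, 0, 0]
  linear:
    - [0, 0, 0]
    - [0, 0, 0]
    - [0, 0, 0]
    - [0, 0, 0]
    - [0, 0, 0]
    - [0, 0, 0]
  gripper: [1, 1, 1, 1, 1, 1]

```text
time: 8.75
tcp_pos: [0.5202, -0.1032, 0.0037]
tool_rot: [0.005, 0.707, -0.707, -0.004]
wrist_force: [-0.6, 2.7, 5.1]
opening: 0.0259
```

send_rows:
  angular:
    - [0, 0, 0]
    - [0, 0, 0]
    - [0, 0, 0]
    - [0, 0, 0]
    - [0, 0, 0]
    - [0, 0, 0]
    - [0, 0, 0]
    - [0, 0, 0]
  linear:
    - [0, 0, 0.005]
    - [0, 0, 0.015]
    - [0, 0, 0.035]
    - [0, 0, 0.06]
    - [0, 0, 0.085]
    - [0, 0, 0.105]
    - [0, 0, 0.11]
    - [0, 0, 0.11]
  gripper: [1, 1, 1, 1, 1, 1, 1, 1]

```text
time: 9.42
tcp_pos: [0.5206, -0.1036, 0.1146]
tool_rot: [-0.006, -0.707, 0.707, 0.003]
wrist_force: [0.5, -0.1, -2.6]
opening: 0.0256
```

send_rows:
  angular:
    - [0, 0, 0.03]
    - [0, 0, 0.06]
    - [0, 0, 0.1]
    - [0, 0, 0.14]
    - [0, 0, 0.18]
    - [0, 0, 0.208]
    - [0, 0, 0.208]
    - [0, 0, 0.208]
  linear:
    - [0.006, 0.02, 0]
    - [0.016, 0.053, 0]
    - [0.027, 0.09, 0]
    - [0.039, 0.13, 0]
    - [0.051, 0.17, 0]
    - [0.062, 0.205, 0]
    - [0.07, 0.232, 0]
    - [0.074, 0.247, 0]
  gripper: [1, 1, 1, 1, 1, 1, 1, 1]

```text
time: 10.08
tcp_pos: [0.5934, 0.1469, 0.1108]
tool_rot: [-0.071, 0.704, -0.704, 0.069]
wrist_force: [0.7, -0.6, -1.8]
opening: 0.026
```

send_rows:
  angular:
    - [0, 0, 0]
    - [0, 0, 0]
    - [0, 0, 0]
    - [0, 0, 0]
  linear:
    - [0, 0, -0.015]
    - [0, 0, -0.03]
    - [0, 0, -0.04]
    - [0, 0, -0.04]
  gripper: [1, 1, 1, 1]

```text
time: 10.42
tcp_pos: [0.591, 0.1427, 0.0693]
tool_rot: [0.072, -0.703, 0.704, -0.066]
wrist_force: [0.2, -0.5, -1.7]
opening: 0.0258
```

```bash
python3 - <<'E'
from h import *
import cv2
a=arm.camera("scene")[:,:,::-1]
cv2.imwrite("pics/s4.png",cv2.convertScaleAbs(cv2.resize(a[170:370,300:520],None,fx=3,fy=3),alpha=1.6))
s=arm.sense();print(s["time"],s["tcp_pos"],s["opening"],s["wrist_force"],R.from_quat(s["tool_rot"]).as_matrix()[:,2])
E
```

```text
10.4667 [0.59213828 0.14282539 0.07088088] 0.02596285605177569 [ 0.50121291 -0.61059443 -0.50030179] [ 1.93439877e-01 -9.81112044e-01  4.12850423e-04]
```

View pics/s4.png

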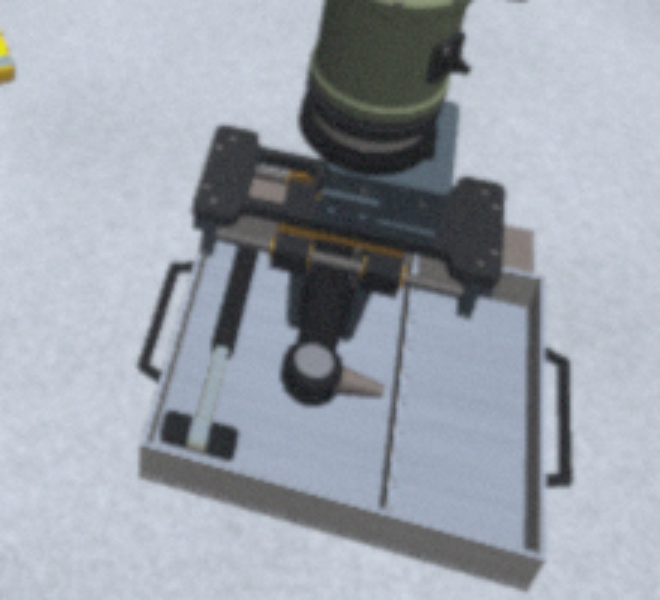

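The otoscope hangs level between the hammer and the divider, with the cone tip at (382,390) clear of the divider. Next I'll lower it.

send_rows:
  angular:
    - [0, 0, 0]
    - [0, 0, 0]
    - [0, 0, 0]
    - [0, 0, 0]
    - [0, 0, 0]
    - [0, 0, 0]
    - [0, 0, 0]
    - [0, 0, 0]
  linear:
    - [0.001, 0, -0.015]
    - [0.001, 0, -0.03]
    - [0.001, 0, -0.042]
    - [0.001, 0, -0.05]
    - [0.001, 0, -0.055]
    - [0.001, 0, -0.057]
    - [0.001, 0, -0.058]
    - [0.001, 0, -0.058]
  gripper: [1, 1, 1, 1, 1, 1, 1, 1]

```text
time: 11.13
tcp_pos: [0.5952, 0.1437, 0.0155]
tool_rot: [-0.069, 0.704, -0.704, 0.069]
wrist_force: [-0.4, -1.2, -1.8]
opening: 0.0256
```

send_rows:
  angular:
    - [0, 0, 0]
    - [0, 0, 0]
    - [0, 0, 0]
  linear:
    - [0, 0, -0.001]
    - [0, 0, -0.002]
    - [0, 0, -0.002]
  gripper: [1, 1, 1]

```text
time: 11.38
tcp_pos: [0.5948, 0.1438, 0.0132]
tool_rot: [0.069, -0.704, 0.704, -0.069]
wrist_force: [-0.1, -0.3, -0.9]
opening: 0.0258
```

send_rows:
  angular:
    - [0, 0, 0]
    - [0, 0, 0]
    - [0, 0, 0]
  linear:
    - [0, 0, -0.001]
    - [0, 0, -0.003]
    - [0, 0, -0.003]
  gripper: [1, 1, 1]

```text
time: 11.63
tcp_pos: [0.5948, 0.1438, 0.0098]
tool_rot: [0.069, -0.704, 0.704, -0.069]
wrist_force: [-0.5, 0.2, -1.0]
opening: 0.0253
```

send_rows:
  angular:
    - [0, 0, 0]
    - [0, 0, 0]
  linear:
    - [0, 0, -0.001]
    - [0, 0, -0.001]
  gripper: [1, 1]

```text
time: 11.8
tcp_pos: [0.5949, 0.1438, 0.0097]
tool_rot: [0.069, -0.704, 0.704, -0.069]
wrist_force: [-2.1, 0.3, 3.1]
opening: 0.026
```

send_rows:
  angular:
    - [0, 0, 0]
    - [0, 0, 0]
    - [0, 0, 0]
    - [0, 0, 0]
    - [0, 0, 0]
    - [0, 0, 0]
    - [0, 0, 0]
    - [0, 0, 0]
  linear:
    - [0, 0, 0]
    - [0, 0, 0]
    - [0, 0, 0]
    - [0, 0, 0.01]
    - [0, 0, 0.035]
    - [0, 0, 0.07]
    - [0, 0, 0.105]
    - [0, 0, 0.13]
  gripper: [0.45, 0.45, 0.45, 0.45, 0.45, 0.45, 0.45, 0.45]

```text
time: 12.47
tcp_pos: [0.5958, 0.144, 0.1428]
tool_rot: [-0.068, 0.704, -0.704, 0.07]
wrist_force: [0.7, 0.4, -0.5]
opening: 0.0501
```

send_rows:
  angular:
    - [0, 0, 0.1]
    - [0, 0, 0.2]
    - [0, 0, 0.3]
    - [0, 0, 0.4]
    - [0, 0, 0.5]
    - [0, 0, 0.6]
    - [0, 0, 0.7]
    - [0, 0, 0.8]
  linear:
    - [-0.002, -0.02, 0]
    - [-0.004, -0.045, 0]
    - [-0.006, -0.07, 0]
    - [-0.008, -0.095, 0]
    - [-0.01, -0.12, 0]
    - [-0.012, -0.145, 0]
    - [-0.014, -0.17, 0]
    - [-0.016, -0.195, 0]
  gripper: [0, 0, 0, 0, 0, 0, 0, 0]

```text
time: 13.13
tcp_pos: [0.5786, -0.0524, 0.1398]
tool_rot: [0.339, -0.62, 0.621, -0.339]
wrist_force: [0.9, 0.6, 0.3]
opening: 0.0912
```

send_rows:
  angular:
    - [0, 0, 0.1]
    - [0, 0, 0.2]
    - [0, 0, 0.3]
    - [0, 0, 0.4]
    - [0, 0, 0.5]
    - [0, 0, 0.6]
    - [0, 0, 0.7]
    - [0, 0, 0.771]
  linear:
    - [-0.002, -0.025, 0]
    - [-0.004, -0.05, 0]
    - [-0.006, -0.075, 0]
    - [-0.008, -0.1, 0]
    - [-0.01, -0.125, 0]
    - [-0.012, -0.15, 0]
    - [-0.014, -0.175, 0]
    - [-0.0165, -0.191, 0]
  gripper: [0, 0, 0, 0, 0, 0, 0, 0]

```text
time: 13.8
tcp_pos: [0.5622, -0.2447, 0.1397]
tool_rot: [0.547, -0.447, 0.448, -0.547]
wrist_force: [-0.7, 0.8, 0.8]
opening: 0.0908
```

```bash
python3 - <<'E'
from h import *
import cv2
a=arm.camera("scene")[:,:,::-1]
cv2.imwrite("pics/s5.png",cv2.convertScaleAbs(cv2.resize(a[120:370,160:520],None,fx=2.2,fy=2.2),alpha=1.6))
s=arm.sense();print(s["time"],s["q"],s["tcp_pos"],s["opening"],s["wrist_force"],R.from_quat(s["tool_rot"]).as_matrix()[:,2])
E
```

```text
13.85 [-0.43153613  0.43143893  1.58524969 -0.00279002  1.12288177 -0.62944396] [ 0.56173007 -0.24693498  0.13963732] 0.09121317959496827 [-0.0849251  -2.21614456  0.17070494] [9.80242233e-01 1.97800761e-01 1.51595929e-04]
```

View pics/s5.png

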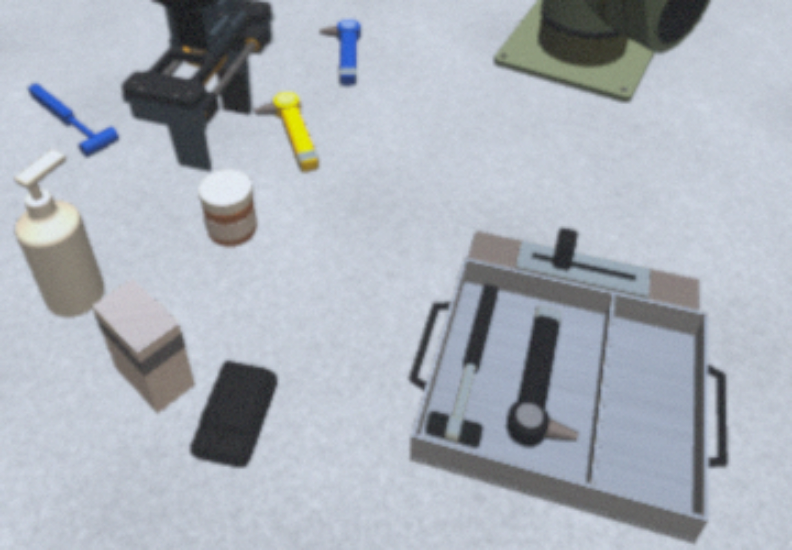

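The otoscope and the hammer both lie flat, side by side, in the wide bay. The jar at (228,205) is untouched below the open gripper. Next I'll grasp it.

send_rows:
  angular:
    - [0, 0, 0]
    - [0, 0, 0]
    - [0, 0, 0]
    - [0, 0, 0]
    - [0, 0, 0]
    - [0, 0, 0]
    - [0, 0, 0]
    - [0, 0, 0]
  linear:
    - [0, 0, -0.02]
    - [0, 0, -0.045]
    - [0, 0, -0.07]
    - [0, 0, -0.09]
    - [0, 0, -0.105]
    - [0, 0, -0.113]
    - [0, 0, -0.113]
    - [0, 0, -0.113]
  gripper: [0, 0, 0, 0, 0, 0, 0, 0]

```text
time: 14.52
tcp_pos: [0.5627, -0.2422, 0.0265]
tool_rot: [-0.546, 0.449, -0.449, 0.546]
wrist_force: [-0.1, -0.1, 0.4]
opening: 0.091
```

send_rows:
  angular:
    - [0, 0, 0]
    - [0, 0, 0]
    - [0, 0, 0]
    - [0, 0, 0]
    - [0, 0, 0]
    - [0, 0, 0]
    - [0, 0, 0]
  linear:
    - [0, 0, 0]
    - [0, 0, 0]
    - [0, 0, 0]
    - [0, 0, 0]
    - [0, 0, 0]
    - [0, 0, 0]
    - [0, 0, 0]
  gripper: [0.2, 0.3, 0.5, 0.5, 0.5, 0.5, 0.5]
  squeeze: 25

```text
time: 15.1
tcp_pos: [0.563, -0.2424, 0.0266]
tool_rot: [-0.546, 0.448, -0.449, 0.547]
wrist_force: [1.0, 0.3, 3.1]
opening: 0.0596
```

send_rows:
  angular:
    - [0, 0, 0]
    - [0, 0, 0]
    - [0, 0, 0]
    - [0, 0, 0]
    - [0, 0, 0]
    - [0, 0, 0]
    - [0, 0, 0]
    - [0, 0, 0]
  linear:
    - [0, 0, 0.005]
    - [0, 0, 0.015]
    - [0, 0, 0.035]
    - [0, 0, 0.06]
    - [0, 0, 0.085]
    - [0, 0, 0.105]
    - [0, 0, 0.11]
    - [0, 0, 0.11]
  gripper: [0.5, 0.5, 0.5, 0.5, 0.5, 0.5, 0.5, 0.5]

```text
time: 15.77
tcp_pos: [0.5629, -0.2427, 0.1379]
tool_rot: [-0.546, 0.448, -0.45, 0.547]
wrist_force: [0.6, 0.3, -2.0]
opening: 0.06
```

send_rows:
  angular:
    - [0, 0, 0]
    - [0, 0, 0]
    - [0, 0, 0]
    - [0, 0, 0]
    - [0, 0, 0]
    - [0, 0, 0]
    - [0, 0, 0]
    - [0, 0, 0]
  linear:
    - [0, 0.01, 0]
    - [0.001, 0.03, 0]
    - [0.001, 0.06, 0]
    - [0.002, 0.095, 0]
    - [0.003, 0.13, 0]
    - [0.003, 0.165, 0]
    - [0.004, 0.2, 0]
    - [0.004, 0.235, 0]
  gripper: [0.5, 0.5, 0.5, 0.5, 0.5, 0.5, 0.5, 0.5]

```text
time: 16.43
tcp_pos: [0.5644, -0.0049, 0.1339]
tool_rot: [0.547, -0.45, 0.448, -0.546]
wrist_force: [1.1, 0.6, -1.7]
opening: 0.0598
```

send_rows:
  angular:
    - [0, 0, 0]
    - [0, 0, 0]
    - [0, 0, 0]
    - [0, 0, 0]
    - [0, 0, 0]
    - [0, 0, 0]
    - [0, 0, 0]
    - [0, 0, 0]
  linear:
    - [0.001, 0.035, 0]
    - [0.002, 0.07, 0]
    - [0.003, 0.105, 0]
    - [0.003, 0.14, 0]
    - [0.004, 0.175, 0]
    - [0.004, 0.21, 0]
    - [0.004, 0.236, 0]
    - [0.004, 0.248, 0]
  gripper: [0.5, 0.5, 0.5, 0.5, 0.5, 0.5, 0.5, 0.5]

```text
time: 17.1
tcp_pos: [0.5682, 0.2443, 0.1336]
tool_rot: [0.548, -0.449, 0.447, -0.546]
wrist_force: [0.2, 0.6, -1.7]
opening: 0.0596
```

send_rows:
  angular:
    - [0, 0, 0]
    - [0, 0, 0]
    - [0, 0, 0]
    - [0, 0, 0]
  linear:
    - [0, 0, -0.01]
    - [0, 0, -0.025]
    - [0, 0, -0.035]
    - [0, 0, -0.035]
  gripper: [0.5, 0.5, 0.5, 0.5]

```text
time: 17.43
tcp_pos: [0.5677, 0.2385, 0.0971]
tool_rot: [0.549, -0.45, 0.448, -0.544]
wrist_force: [-1.0, -0.6, -2.3]
opening: 0.0599
```

```bash
python3 - <<'E'
from h import *
import cv2
a=arm.camera("scene")[:,:,::-1]
cv2.imwrite("pics/s6.png",cv2.convertScaleAbs(cv2.resize(a[170:370,320:520],None,fx=3,fy=3),alpha=1.6))
s=arm.sense();print(s["time"],s["tcp_pos"],s["opening"],s["wrist_force"],R.from_quat(s["tool_rot"]).as_matrix()[:,2])
E
```

```text
17.4833 [0.56873839 0.23889225 0.09866719] 0.05934861750993857 [-0.09292826 -0.97892464 -1.26448225] [ 0.981187    0.19299306 -0.00507468]
```

View pics/s6.png

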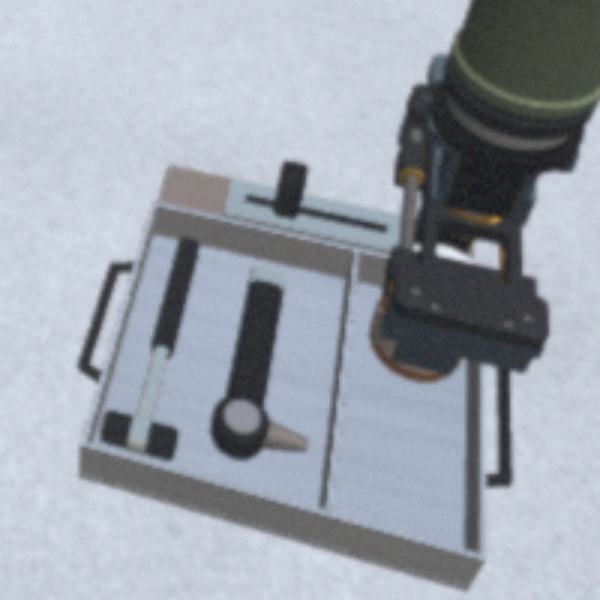

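The jar hangs upright over the narrow bay, between the divider and the outer wall. The two tools are unchanged. Next I'll lower it.

send_rows:
  angular:
    - [0, 0, 0]
    - [0, 0, 0]
    - [0, 0, 0]
    - [0, 0, 0]
    - [0, 0, 0]
    - [0, 0, 0]
    - [0, 0, 0]
    - [0, 0, 0]
  linear:
    - [0, 0, -0.015]
    - [0, 0, -0.03]
    - [0, 0, -0.043]
    - [0, 0, -0.052]
    - [0, 0, -0.058]
    - [0, 0, -0.062]
    - [0, 0, -0.064]
    - [0, 0, -0.064]
  gripper: [0.5, 0.5, 0.5, 0.5, 0.5, 0.5, 0.5, 0.5]

```text
time: 18.15
tcp_pos: [0.5704, 0.2407, 0.0371]
tool_rot: [-0.546, 0.449, -0.449, 0.546]
wrist_force: [0.1, 0.3, -1.3]
opening: 0.0592
```

send_rows:
  angular:
    - [0, 0, 0]
    - [0, 0, 0]
    - [0, 0, 0]
  linear:
    - [0, 0, -0.001]
    - [0, 0, -0.002]
    - [0, 0, -0.002]
  gripper: [0.5, 0.5, 0.5]

```text
time: 18.4
tcp_pos: [0.5704, 0.2408, 0.0353]
tool_rot: [-0.546, 0.449, -0.449, 0.547]
wrist_force: [-0.0, 0.0, -2.1]
opening: 0.0598
```

send_rows:
  angular:
    - [0, 0, 0]
    - [0, 0, 0]
    - [0, 0, 0]
  linear:
    - [0, 0, -0.001]
    - [0, 0, -0.002]
    - [0, 0, -0.002]
  gripper: [0.5, 0.5, 0.5]

```text
time: 18.65
tcp_pos: [0.5701, 0.2407, 0.0329]
tool_rot: [0.546, -0.449, 0.449, -0.546]
wrist_force: [-0.5, 0.5, -0.5]
opening: 0.0596
```

send_rows:
  angular:
    - [0, 0, 0]
    - [0, 0, 0]
  linear:
    - [0, 0, -0.001]
    - [0, 0, -0.001]
  gripper: [0.5, 0.5]

```text
time: 18.82
tcp_pos: [0.5702, 0.2408, 0.0326]
tool_rot: [-0.546, 0.449, -0.449, 0.547]
wrist_force: [-1.8, -0.3, 3.2]
opening: 0.0598
```

send_rows:
  angular:
    - [0, 0, 0]
    - [0, 0, 0]
    - [0, 0, 0]
    - [0, 0, 0]
    - [0, 0, 0]
    - [0, 0, 0]
    - [0, 0, 0]
    - [0, 0, 0]
  linear:
    - [0, 0, 0]
    - [0, 0, 0]
    - [0, 0, 0]
    - [0, 0, 0]
    - [0, 0, 0.02]
    - [0, 0, 0.05]
    - [0, 0, 0.09]
    - [0, 0, 0.12]
  gripper: [0.2, 0.1, 0, 0, 0, 0, 0, 0]

```text
time: 19.48
tcp_pos: [0.5707, 0.2409, 0.1542]
tool_rot: [-0.546, 0.449, -0.449, 0.547]
wrist_force: [0.6, 0.7, 0.5]
opening: 0.0911
```

send_rows:
  angular:
    - [0, 0, 0]
    - [0, 0, 0]
    - [0, 0, 0]
    - [0, 0, 0]
    - [0, 0, 0]
    - [0, 0, 0]
    - [0, 0, 0]
    - [0, 0, 0]
  linear:
    - [-0.015, -0.025, 0]
    - [-0.032, -0.052, 0]
    - [-0.05, -0.08, 0]
    - [-0.068, -0.108, 0]
    - [-0.086, -0.136, 0]
    - [-0.1, -0.16, 0]
    - [-0.112, -0.178, 0]
    - [-0.116, -0.184, 0]
  gripper: [1, 1, 1, 1, 1, 1, 1, 1]
  squeeze: 10

```text
time: 20.15
tcp_pos: [0.4521, 0.0547, 0.152]
tool_rot: [0.546, -0.45, 0.449, -0.545]
wrist_force: [-0.3, 0.7, 0.3]
opening: 0.0406
```

send_rows:
  angular:
    - [0, 0, 0]
    - [0, 0, 0]
    - [0, 0, 0]
    - [0, 0, 0]
    - [0, 0, 0]
    - [0, 0, 0]
  linear:
    - [0, 0, 0]
    - [0, 0, -0.02]
    - [0, 0, -0.04]
    - [0, 0, -0.055]
    - [0, 0, -0.065]
    - [0, 0, -0.065]
  gripper: [1, 1, 1, 1, 1, 1]

```text
time: 20.65
tcp_pos: [0.4538, 0.0577, 0.085]
tool_rot: [0.547, -0.45, 0.448, -0.546]
wrist_force: [-0.0, -0.1, -0.5]
opening: 0.0014
```

```bash
python3 - <<'E'
from h import *
import cv2
a=arm.camera("scene")[:,:,::-1];b=arm.camera("top")[:,:,::-1]
p=cv2.resize(a[190:370,340:500],(480,540),interpolation=cv2.INTER_CUBIC);q=cv2.resize(b[130:235,165:295],(320,258))
c=np.zeros((540,800,3),np.uint8);c[:,:480]=p;c[:258,480:]=q
cv2.imwrite("pics/s7.png",cv2.convertScaleAbs(c,alpha=1.6))
s=arm.sense();print(s["time"],s["tcp_pos"],s["opening"],s["wrist_force"],R.from_quat(s["tool_rot"]).as_matrix()[:,2])
E
```

```text
20.75 [0.45511889 0.05755907 0.08690621] 0.00027622944523587726 [-0.13695292 -0.12041752  0.64316326] [9.80806743e-01 1.94982221e-01 2.58823021e-04]
```

View pics/s7.png

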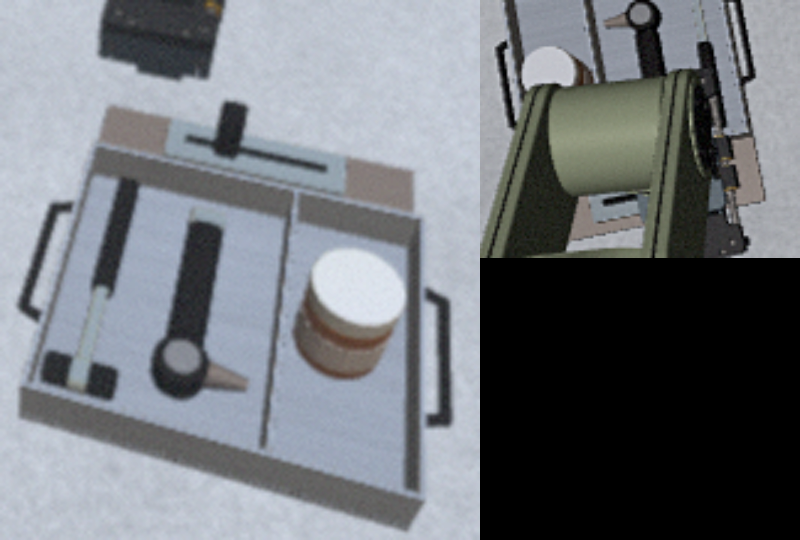

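The jar stands upright in the narrow bay, the tools are flat, and the lock grip is at (234,128) in the crop. Before descending I'll check the TCP against the lock.

```bash
python3 - <<'E'
from h import *
x=np.array([np.cos(.195),np.sin(.195)]);y=np.array([-x[1],x[0]]);c=np.array([.586,.1646])
t=lambda p:((p[:2]-c)@x,(p[:2]-c)@y)
F=lambda u,v:(340+u/3,190+v/3)
print("tcp px",(proj("scene",(.455,.0576,.087))-[340,190])*3)
for n,p,z in[("locktop",F(236,106),.062),("lockbase",F(229,150),.022),("slot0",F(187,138),.022),("slot1",F(327,168),.022),("trk0",F(165,145),.022),("trk1",F(344,188),.022),("far-right",F(20,385),.042),("far-left",F(423,498),.042)]:
    P=ray("scene",p,z);print(n,P,t(P))
E
```

```text
tcp px [159.20010496  68.2792327 ]
locktop [0.44067654 0.11847138 0.062     ] (np.float64(-0.15150742058056876), np.float64(-0.01709554873314545))
lockbase [0.45021701 0.12241272 0.022     ] (np.float64(-0.1413840739313219), np.float64(-0.0150775329566437))
slot0 [0.45411805 0.08872931 0.022     ] (np.float64(-0.1440836766977527), np.float64(-0.048878456732812714))
slot1 [0.43146289 0.19539111 0.022     ] (np.float64(-0.14564198831923078), np.float64(0.06015166788947179))
trk0 [0.46961618 0.07591624 0.022     ] (np.float64(-0.13136201845595394), np.float64(-0.06445170643604134))
trk1 [0.44503969 0.21205495 0.022     ] (np.float64(-0.1290936044129486), np.float64(0.07386895836686465))
far-right [0.72289484 0.07247845 0.042     ] (np.float64(0.11645029226612134), np.float64(-0.11690126972177808))
far-left [0.6729321  0.31164414 0.042     ] (np.float64(0.11377676610601209), np.float64(0.12741277868477938))
```

send_rows:
  angular:
    - [0, 0, 0]
    - [0, 0, 0]
    - [0, 0, 0]
    - [0, 0, 0]
    - [0, 0, 0]
  linear:
    - [0, 0, -0.02]
    - [0, 0, -0.04]
    - [0, 0, -0.052]
    - [0, 0, -0.055]
    - [0, 0, -0.055]
  gripper: [1, 1, 1, 1, 1]

```text
time: 21.17
tcp_pos: [0.4548, 0.0571, 0.032]
tool_rot: [-0.546, 0.449, -0.449, 0.547]
wrist_force: [0.2, 0.2, 0.1]
opening: 0.0007
```

send_rows:
  angular:
    - [0, 0, 0]
    - [0, 0, 0]
    - [0, 0, 0]
    - [0, 0, 0]
    - [0, 0, 0]
    - [0, 0, 0]
    - [0, 0, 0]
    - [0, 0, 0]
  linear:
    - [-0.0019, 0.01, 0]
    - [-0.004, 0.02, 0]
    - [-0.006, 0.03, 0]
    - [-0.008, 0.04, 0]
    - [-0.01, 0.049, 0]
    - [-0.0115, 0.059, 0]
    - [-0.0135, 0.069, 0]
    - [-0.0135, 0.069, 0]
  gripper: [1, 1, 1, 1, 1, 1, 1, 1]

```text
time: 21.83
tcp_pos: [0.4404, 0.1276, 0.032]
tool_rot: [-0.547, 0.449, -0.448, 0.547]
wrist_force: [0.1, -0.2, 0.7]
opening: 0.0004
```

send_rows:
  angular:
    - [0, 0, 0]
    - [0, 0, 0]
    - [0, 0, 0]
    - [0, 0, 0]
    - [0, 0, 0]
  linear:
    - [-0.001, 0.005, 0]
    - [-0.002, 0.01, 0]
    - [-0.003, 0.015, 0]
    - [-0.004, 0.02, 0]
    - [-0.005, 0.024, 0]
  gripper: [1, 1, 1, 1, 1]

```text
time: 22.25
tcp_pos: [0.4356, 0.1501, 0.0319]
tool_rot: [0.546, -0.449, 0.449, -0.546]
wrist_force: [0.5, -2.1, 0.8]
opening: 0.0008
```

send_rows:
  angular:
    - [0, 0, 0]
    - [0, 0, 0]
    - [0, 0, 0]
  linear:
    - [-0.0004, 0.002, 0]
    - [-0.0008, 0.004, 0]
    - [-0.0008, 0.004, 0]
  gripper: [1, 1, 1]

```text
time: 22.5
tcp_pos: [0.4348, 0.1541, 0.0319]
tool_rot: [-0.546, 0.449, -0.449, 0.546]
wrist_force: [-0.5, -0.3, 1.1]
opening: 0.0008
```

send_rows:
  angular:
    - [0, 0, 0]
    - [0, 0, 0]
    - [0, 0, 0]
  linear:
    - [-0.0004, 0.002, 0]
    - [-0.0008, 0.004, 0]
    - [-0.0008, 0.004, 0]
  gripper: [1, 1, 1]

```text
time: 22.75
tcp_pos: [0.4343, 0.1569, 0.032]
tool_rot: [0.547, -0.448, 0.449, -0.546]
wrist_force: [0.9, -6.8, 1.5]
opening: 0.0004
```

send_rows:
  angular:
    - [0, 0, 0]
    - [0, 0, 0]
    - [0, 0, 0]
  linear:
    - [-0.0004, 0.002, 0]
    - [-0.0006, 0.003, 0]
    - [-0.0006, 0.003, 0]
  gripper: [1, 1, 1]

```text
time: 23.0
tcp_pos: [0.4342, 0.1573, 0.0321]
tool_rot: [0.549, -0.446, 0.449, -0.546]
wrist_force: [4.6, -19.2, 3.3]
opening: 0.0005
```

The force rose to 19 N with no further travel, so the lock is at its end stop. I'll back off, lift and look.

send_rows:
  angular:
    - [0, 0, 0]
    - [0, 0, 0]
    - [0, 0, 0]
    - [0, 0, 0]
    - [0, 0, 0]
    - [0, 0, 0]
    - [0, 0, 0]
    - [0, 0, 0]
  linear:
    - [0.0015, -0.008, 0]
    - [0.004, -0.02, 0]
    - [0.006, -0.03, 0.01]
    - [0.006, -0.03, 0.03]
    - [0.006, -0.03, 0.06]
    - [0.006, -0.03, 0.1]
    - [0.006, -0.03, 0.14]
    - [0.006, -0.03, 0.17]
  gripper: [1, 1, 1, 1, 1, 1, 1, 1]

```text
time: 23.67
tcp_pos: [0.4401, 0.1313, 0.2051]
tool_rot: [-0.545, 0.449, -0.449, 0.548]
wrist_force: [1.1, 0.0, -0.3]
opening: 0.0004
```

send_rows:
  angular:
    - [0, 0, 0]
    - [0, 0, 0]
    - [0, 0, 0]
    - [0, 0, 0]
    - [0, 0, 0]
    - [0, 0, 0]
    - [0, 0, 0]
    - [0, 0, 0]
  linear:
    - [0, -0.02, 0]
    - [0, -0.055, 0]
    - [0, -0.09, 0]
    - [0, -0.13, 0]
    - [0, -0.165, 0]
    - [0, -0.2, 0]
    - [0, -0.235, 0]
    - [0, -0.26, 0]
  gripper: [1, 1, 1, 1, 1, 1, 1, 1]

```text
time: 24.33
tcp_pos: [0.4394, -0.1314, 0.202]
tool_rot: [-0.546, 0.449, -0.449, 0.546]
wrist_force: [0.5, -0.0, -0.2]
opening: 0.0007
```

```bash
python3 - <<'E'
from h import *
import cv2
a=arm.camera("scene")[:,:,::-1];b=arm.camera("top")[:,:,::-1]
p=cv2.resize(a[190:370,340:500],(480,540),interpolation=cv2.INTER_CUBIC);q=cv2.resize(b[100:235,165:295],(320,332))
c=np.zeros((540,800,3),np.uint8);c[:,:480]=p;c[:332,480:]=q;c[332:532,480:]=cv2.resize(a,(320,200))
cv2.imwrite("pics/s8.png",cv2.convertScaleAbs(c,alpha=1.6))
s=arm.sense();print(s["time"],s["tcp_pos"],s["wrist_force"])
E
```

```text
24.4333 [ 0.4396899  -0.13198188  0.20184087] [-1.19623075  0.54733712 -0.21606174]
```

View pics/s8.png

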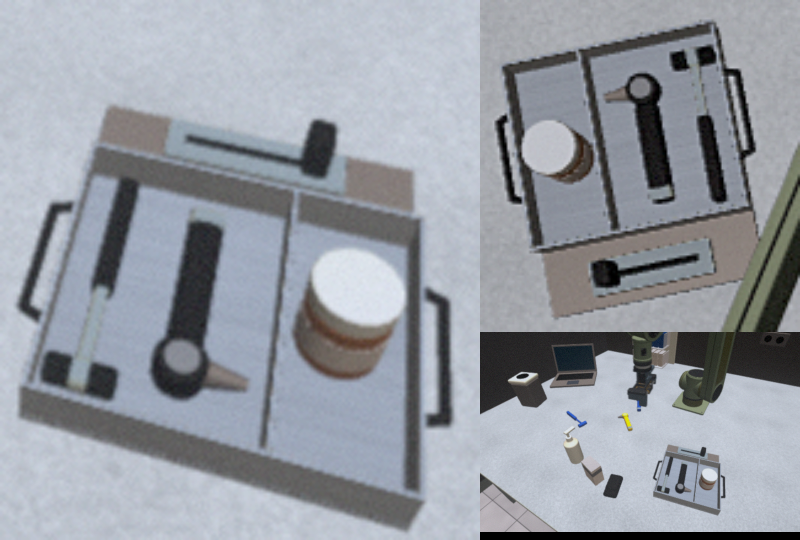

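The lock grip now covers the +y end of its slot, at (320,148) in the scene crop and (605,273) in the top inset. Both tools are flat in the wide bay and the jar stands upright in the narrow bay. The bystanders haven't moved and the gripper is clear, so I'm handing in.

```bash
python3 -c "
from cell import arm
print(arm.finish_job())"
```

```text
the job is handed in; nothing more can be done
None
```

The tray is packed, the lock is home, and I handed the job in at about 24.4 s of the 72 s allowed. The hand-in reports no verdict.

- **Tools:** the hammer and then the otoscope went into the wide bay. The last pictures show them flat and side by side, clear of the walls and the divider.
- **Jar:** I set it down upright in the narrow bay, lowering it until the wrist force showed it touching the floor, then releasing it.
- **Lock:** I pushed it with the closed fingers until it stopped moving. The force rose from about 7 to 19 N with almost no further travel. The last pictures show the grip at the narrow-bay end of its slot.
- **Untouched items:** the mouse, carton, pump bottle and look-alikes show no movement.

I picked the hammer up twice: the first grip was about 5 mm too high, so I reopened, lowered and gripped again before lifting. No check failed or disagreed beyond about 2 mm of noise in the measured tool position.

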